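# Show the tamper's face to the inspection camera

## Robot

A 6-joint arm with a two-finger parallel gripper is mounted at the origin on a cart in front of the work surface, level with it; the furniture and walls round the work are solid. World frame = base frame: x ahead of the robot, y to its left, z up, the work surface at z = 0. Lengths are in mm, angles in rad, forces in N, time in s.
With the tool pointing down it reaches from about 350 to 775 mm from the base axis. Payload 7.3 kg.
Tool frame: the origin (TCP) lies between the finger pads; the fingertips stand 19 mm ahead of it and the grasp point (between the pads) is the TCP; y points along the fingers, x is the direction in which the jaws open and shut, and the axes are right-handed (so a half turn about y gives the same grasp; the last joint's range is limited). The gripper opens to 92 mm and grips with 3 to 60 N. Pads are 19 mm wide; open, the fingers measure 130 mm over their backs; the gripper's body (75 mm by 190 mm) begins 47 mm behind the grasp point.
Start: joints at [0.958, 0.342, 1.524, -0, 1.275, -0.146], TCP at [236.255, 468.857, 245.741] pointing down, gripper open.
Joint ranges: [-2.53, 2.53], [-0.77, 2.02], [0.04, 2.7], [-1, 4.14], [0.28, 2.66], [-3.11, 3.11]. Speed limits (rad/s): [2.57, 2.57, 3.14, 3.14, 3.14, 3.14].

## Interface

Orientations are given as a rotation vector (axis times angle).
In Python, from station import arm, vision, job, models gives the robot as it stands.
- The arm moves only by the tool apply_moves, never from a script. Its argument "steps" is a list that holds one entry, the list of rows, each a list of 5 numbers: the opening, from 0 (shut) to 1 (fully open), then the shift along the tool's x, y, z in units of 0.15 m (1.0 is 0.15 m), then the turn about the tool's y in units of pi/2 rad (1.0 is pi/2 rad). In form: [[[claw, x, y, z, yaw], ...]]. A call has 1 to 12 rows; each row is the pose to reach, as a shift and turn from the pose commanded when the call began, along the tool's axes at that moment; what a row does not reach only later rows make up. A row lasts 1/8 s, in which the tool goes at most 62.5 mm and 10.7 degrees, less where a joint would pass 70% of its speed; a pose out of reach is approached as far as the arm can. A call with a number of a shift or a turn outside -1 to 1 is refused whole. A call with a gripper value outside its range is refused whole. The fingers move at their own pace and stop on an object; "newtons" is the grip in N (left out, the last holds). Time passes only in rows, so rows that repeat a pose let the fingers close. It gives the time, the measured TCP pose, the force and the opening at its end, in the units of the state.
- arm.observe(): the state, without advancing time (a new reading comes with each control period).
- vision.snapshot(name): name is "scene" or "top" or "wrist"; returns the picture (480x640x3 uint8, red, green, blue); there is no depth.
- vision.get_calibration(name): a dict with "fx", "fy", "cx", "cy" (pixels), "R" (3x3) and "t" (3): a world point X has camera coordinates R X + t; the wrist camera has in their place "T_tool_cam" (4x4, takes a point from camera to tool coordinates, whose origin is the TCP and whose axes are the tool frame's). Camera axes: x right, y down, z forward; pixel columns grow to the right and rows downward; lengths in mm; the calibration is good to about 2 mm. A picture is of the moment at which its call begins: read the wrist's pose just before it. get_calibration takes no time and is no camera call.
- job.job_done(): hands the job in, once; it reports no verdict.
Trained networks look in the newest picture that a camera, given by its name, has taken for a name from the list of things; names that differ only in an ending like _2 or _b are one class to them, and where a whole thing is asked for, a point or a joint stands for the part that bears it (a point fixed in the world has none). Each returns a list of dicts, best first, with "conf" (0 to 1); they miss things now and then, are a little off and sometimes report something else, mostly with a low value. They report only what shows in the picture. A call takes as long as a camera call. They do not tell look-alikes from the thing itself.
- models.spot_in(camera, query): "extent" ([centre column, centre row, width, height] in pixels, round what is visible of it).
- models.regions_of(camera, query): "region" (480x640 bool, what is visible of it) and "extent" ([centre column, centre row, width, height] in pixels, round what is visible of it).
The state is a dict: "time": time; "joint_pos": joint angles; "joint_velocities": joint speeds; "tau": joint torques, N m; "tool_pos": TCP position; "ee_rot": TCP orientation; "wrist_force": force on the tool from outside, world axes, zero at the start; "moment": the same for the moment, N m; "gripper_width": finger opening in mm.
Only numpy, scipy, OpenCV 4.12 (cv2) and the standard library are available. Lean on these libraries where they do the work, as an engineer would, in place of code of your own. Each camera call takes 0.05 s, during which the arm holds its last target. There are 200 camera calls.

## Task

Wind the lamp timer of the inspection stand with its red key, clockwise seen from above, until it is at its stop (it takes several partial turns). Then take the tamper out of its rubber ring and hold it up to the camera: flat metal underside facing the lens squarely and centred, about 13 cm in front of it. Finish while holding it there still in the gripper; do not bump the camera, and leave the other things on the bench where they stand.

Things in the scene. Friction and masses are not known exactly. Their poses are not given: they have to be found in the camera images.
- key_grip (a point): Red wing key on the round white timer housing (62 mm across, top 43 mm above the bench) at the right end of the inspection stand. Point on the key's vertical axis, 76 mm above the bench, the height to grip. The wing is 44 mm long along this point's x axis, 10 mm thick along its y, from 60 to 88 mm above the bench, on a thin stem; a white mark on top shows its +x end.
- key (a joint): Winding of the key: 0 = run down (wing along the stand's x axis, white mark to the back), grows as the key turns clockwise seen from above, 3.3 rad = the stop, fully wound. Starts at 0 to 0.5. Turning takes 0.07 to 0.12 N m, rising with the spring; the timer holds the key where it is let go.
- lens (a point): Front centre of the lens, 95 mm above the bench, of the black camera (about 60 mm across, white ring lamp) in a yoke at the left end of the stand, 143 mm from the key. Its z axis is the optical axis, leaving the lens upward, leaning 35 degrees (0.61 rad) off vertical toward the stand's front (robot's side); y axis level, along the stand toward the camera end.
- view_point (a point): Invisible point in the air on the optical axis, 130 mm in front of the lens, about 201 mm above the bench; axes as for the lens. The centre of the tamper's underside belongs here, with the tamper's own z axis along this z axis.
- tamper_centre (a point): Tamper, 90 mm tall, about 0.38 kg: steel base 58 mm across, 22 mm tall, then a brown wooden bulb grip up to 38 mm across. Point on its axis, 45 mm above the flat underside; z from underside to grip. Starts upright on the bench in the rubber ring. Grip it about 60 mm above the underside; base heavy: tilted, it is firmest with the fingers closing within the plane of the tilt.
- tamper_face (a point): Centre of the tamper's flat steel underside.
- tamper: The tamper; origin at the centre of its underside, z along its axis toward the grip.
- tamper_seat: Black rubber ring fixed on the bench, 80 mm outer and 65 mm inner diameter, 12 mm tall, in which the tamper stands; origin at its centre on the bench.
- stand: The grey inspection stand, a fixed plinth 110 x 270 mm, 30 mm tall; origin under its centre on the bench, x axis toward its back, y along its length toward the camera.
- camera: The stand's camera head; origin at its tilting axle, 62 mm above the bench, z along the optical axis.
- milk_jug: steel milk jug, 76 x 120 mm, 93 mm tall, with spout and handle; a bystander. Origin at the centre of its underside.
- cupping_bowl_1: white cupping bowl of dark coffee, 88 mm across, 56 mm tall; a bystander. Origin at the centre of its underside.
- shot_glass: clear shot glass, 48 mm across, 58 mm tall; a bystander. Origin at the centre of its underside.
- spice_salt: small spice jar, green label and black cap, 40 mm across, 105 mm tall, at the right; a bystander. Origin at the centre of its underside.
Things that resemble listed ones, but are neither listed nor needed, are in the scene too. Leave any purple look-alike of the tamper alone.

How it is judged (in metres and radians):
On the way, in this order (a step that is already met when the one before it is completed fails the run):
1. the lamp timer is fully wound, the tamper still standing in its ring (value of joint key above 3 rad and height (world z) of tamper below 0.02 m), for 0.2 s.
2. the tamper is lifted out of its ring (height (world z) of tamper above 0.06 m and contact force between the fingers and tamper above 1 N), for 0.2 s.
At the end, for the whole second after the job is handed in: Still holding the tamper in the fingers, at rest and carried by nothing else: underside centre within 25 mm of the view point 130 mm before the lens, facing the lens with its axis within 0.22 rad of the optical axis; lamp timer still within 0.35 rad of its stop (distance between tamper_face and view_point below 0.025 m and angle between the z axis of tamper and the z axis of view_point, either way round below 0.22 rad and z of tamper_centre in the frame of lens above 0.145 m and contact force between the fingers and tamper above 1 N and contact force between tamper and stand below 0.1 N and height (world z) of tamper above 0.15 m and linear speed of tamper below 0.02 m/s and angular speed of tamper below 0.2 rad/s and value of joint key above 2.95 rad); the arm keeps its last pose, push and grip.
It fails at once if the camera is bumped (more than 3 N) (contact force between camera and anything else above 3 N).
It fails at once if a bystander is pushed more than 3 cm away (distance of any of milk_jug, cupping_bowl_1, shot_glass, spice_salt from where it was at the start of the episode above 0.03 m).
It fails at once if a bystander is tipped over (angle between any of milk_jug, cupping_bowl_1, shot_glass, spice_salt's own z axis and vertical above 0.5 rad).
It also fails if it takes over 72 s, if anything falls off the work surface, if the arm or the gripper's body presses on something with over 40 N, if the wrist force passes 120 N, or if a joint passes its speed limit or range.

## Working session

There is one attempt and no reset: what is moved stays moved. The work goes in short steps, Python scripts to look and compute and a tool call to move; the robot and the scene stay as the last step left them, time stands still between calls to the robot, and variables do not carry over. Pictures are saved under pics/ and viewed, about 8 in all and at most 12, crops included, and the job is handed in when it is done.

Besides the shell and the picture viewer there is one more tool, called after "Request:" by a JSON object that holds its "method" and its "body", one argument or row to a line. apply_moves: Moves the arm, as the interface text tells. Shifts and turns lie within -1 to 1; 1 stands for 0.15 m of shift or pi/2 rad of turn. Its arguments: {"type":"object","properties":{"steps":{"type":"array","items":{"type":"array","items":{"type":"array","items":{"type":"number","minimum":-1,"maximum":1}}}},"newtons":{"type":"number"}},"required":["steps"]}

```bash
mkdir -p pics; ls; cat > h.py <<'E'
import numpy as np, cv2
from scipy.spatial.transform import Rotation as Ro
from station import arm, vision, job, models
def tool():
    s=arm.observe(); T=np.eye(4); T[:3,:3]=Ro.from_rotvec(s["ee_rot"]).as_matrix(); T[:3,3]=s["tool_pos"]; return T
def cam(name):
    c=vision.get_calibration(name)
    K=np.array([[c["fx"],0,c["cx"]],[0,c["fy"],c["cy"]],[0,0,1.]])
    if name=="wrist":
        W=np.linalg.inv(tool()@np.array(c["T_tool_cam"])); return K,W[:3,:3],W[:3,3]
    return K,np.array(c["R"]),np.array(c["t"])
def onplane(name,uv,z,C=None):
    K,R,t=C or cam(name); d=R.T@np.linalg.inv(K)@[uv[0],uv[1],1]; o=-R.T@t
    return o+d*(z-o[2])/d[2]
def proj(name,X,C=None):
    K,R,t=C or cam(name); p=K@(R@np.array(X,float)+t); return p[:2]/p[2]
def shot(name):
    im=vision.snapshot(name); return cv2.cvtColor(im,cv2.COLOR_RGB2BGR)
E
python3 - <<'E'
from h import *
s=arm.observe(); print(s)
print(tool().round(3)); print(vision.get_calibration("wrist"))
for n in("scene","top"):
    cv2.imwrite(f"pics/{n}0.png",shot(n)); print(n,cam(n)[0][0],-cam(n)[1].T@cam(n)[2])
    for q in("key","tamper","tamper_seat","camera","stand","milk_jug","cupping_bowl_1","shot_glass","spice_salt"):
        print(q,[(round(d["conf"],2),np.round(d["extent"]).tolist()) for d in models.spot_in(n,q)][:4])
E
```

```text
pics
{'time': 0.0, 'joint_pos': array([ 9.58015916e-01,  3.42695715e-01,  1.52509537e+00,  4.17626687e-05,
        1.27540448e+00, -1.45951045e-01]), 'joint_velocities': array([ 0.00098835, -0.00064014,  0.00130997,  0.00030711,  0.00142286,
       -0.00125533]), 'tau': array([-4.98606787e-04, -4.31236053e+01, -2.44220442e+01,  7.19049876e-02,
        5.59838698e-02, -1.03943676e-04]), 'tool_pos': array([235.9855401 , 468.50929325, 245.03162551]), 'ee_rot': array([-1.39520708, -0.85768951,  0.86012741]), 'wrist_force': array([-0.58295538, -0.11133566, -0.23388882]), 'moment': array([-0.02304748, -0.01070744, -0.04595281]), 'gripper_width': 91.69410897034454}
[[ 4.50000e-01 -1.00000e-03 -8.93000e-01  2.35986e+02]
 [ 8.93000e-01 -1.00000e-03  4.50000e-01  4.68509e+02]
 [-2.00000e-03 -1.00000e+00  0.00000e+00  2.45032e+02]
 [ 0.00000e+00  0.00000e+00  0.00000e+00  1.00000e+00]]
{'fx': 429.3312722657793, 'fy': 429.3312722657793, 'cx': 316.94028409612173, 'cy': 235.2480633835286, 'T_tool_cam': array([[ 9.99999352e-01,  1.13804353e-03,  1.11991850e-05,
        -4.71363533e-01],
       [ 3.
[... 842 characters left out ...]
.0])]
spice_salt [(0.58, [476.0, 346.0, 29.0, 45.0])]
top [439.14915895   0.         323.22615261] [ 458.24713938  -70.22237954 1307.93264912]
key []
tamper [(0.8, [318.0, 250.0, 17.0, 24.0]), (0.72, [358.0, 269.0, 21.0, 20.0])]
tamper_seat [(0.53, [359.0, 268.0, 28.0, 30.0])]
camera [(0.87, [205.0, 212.0, 28.0, 26.0]), (0.3, [359.0, 269.0, 28.0, 31.0])]
stand [(0.57, [234.0, 218.0, 94.0, 54.0]), (0.27, [252.0, 222.0, 12.0, 15.0]), (0.18, [359.0, 269.0, 20.0, 18.0])]
milk_jug [(0.88, [430.0, 270.0, 44.0, 24.0])]
cupping_bowl_1 [(0.73, [400.0, 220.0, 36.0, 29.0])]
shot_glass [(0.75, [359.0, 211.0, 16.0, 19.0])]
spice_salt [(0.7, [460.0, 226.0, 27.0, 17.0]), (0.54, [358.0, 211.0, 14.0, 22.0])]
```

```bash
python3 - <<'E'
import cv2,numpy as np
a=cv2.imread("pics/scene0.png")[150:420,170:520]; b=cv2.imread("pics/top0.png")[160:330,160:500]
cv2.imwrite("pics/v1.png",cv2.resize(a,None,fx=2.2,fy=2.2,interpolation=3)); cv2.imwrite("pics/v2.png",cv2.resize(b,None,fx=2.3,fy=2.3,interpolation=3))
from h import *
# coarse positions
for q,uv,z in(("cam",(205,212),95),("stand",(234,218),30),("tamperA",(318,250),40),("tamperB",(358,269),80),("seat",(359,268.5),10),("jug",(430,270),60),("bowl",(400,220),40),("glass",(359,211),40),("spice",(460,226),80),("keyfromstand",(252,222),70)):
    print(q,onplane("top",uv,z).round())
print("key scene",onplane("scene",(265,225),74).round(),"seat",onplane("scene",(328,334),6).round())
E
```

```text
cam [627. 294.  95.]
stand [619. 226.  30.]
tamperA [527. -23.  40.]
tamperB [ 473. -137.   80.]
seat [ 475. -143.   10.]
jug [ 473. -340.   60.]
bowl [ 617. -259.   40.]
glass [ 642. -141.   40.]
spice [ 596. -420.   80.]
keyfromstand [603. 165.  70.]
key scene [604. 152.  74.] seat [ 469. -143.    6.]
```

View pics/v1.png

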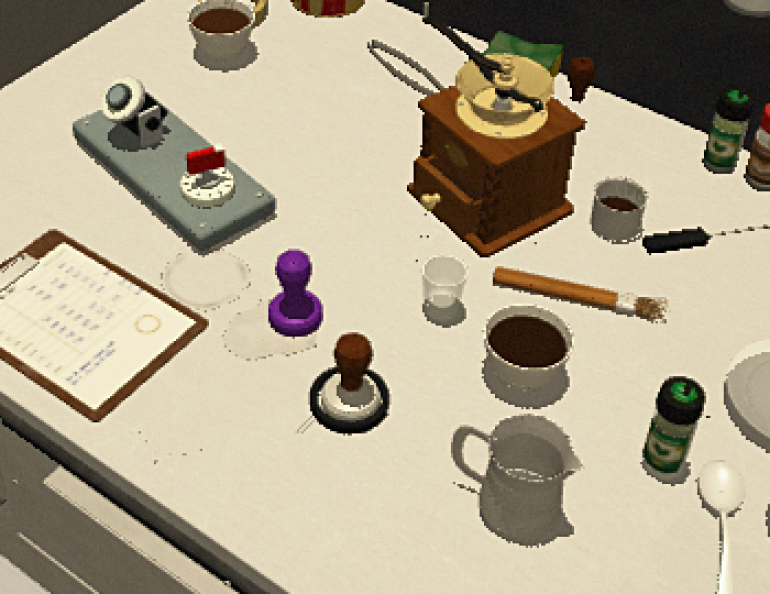

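View pics/v2.png

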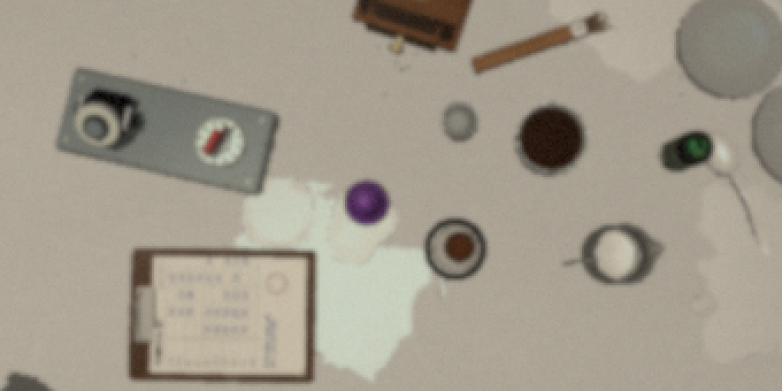

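The scene view (v1) shows the key at about (206,160), the camera at (125,100), the brown tamper in its ring at (350,385), and the purple look-alike at (295,295). In the top view (v2) the stand's corners are about (77,70), (278,115), (260,192) and (57,148). The wing points back-right, at roughly 0.45 rad.

The clipboard lies about 80 mm in front of the stand. First I'll move over to the key.

Request:
{"method": "apply_moves", "body": {
  "steps": [
    [[0.6,-0.25,0,-1,0],[0.6,-0.25,0,-1,0],[0.6,-0.25,0,-1,0]]
  ]
}}

```text
time: 1.38
tool_pos: [355.2, 366.0, 245.8]
ee_rot: [-1.396, -0.858, 0.857]
wrist_force: [-0.3, 0.9, 0.1]
gripper_width: 66.3
```

Request:
{"method": "apply_moves", "body": {
  "steps": [
    [[0.6,-0.25,0,-1,0],[0.6,-0.25,0,-1,0],[0.6,-0.25,0,-1,0]]
  ]
}}

```text
time: 1.75
tool_pos: [472.5, 264.6, 245.7]
ee_rot: [-1.396, -0.857, 0.857]
wrist_force: [0.0, -0.2, 0.2]
gripper_width: 55.1
```

Request:
{"method": "apply_moves", "body": {
  "steps": [
    [[0.6,-0.25,0.2,-1,0],[0.6,-0.25,0.2,-1,0.145],[0.6,-0.25,0.2,-1,0.145],[0.6,-0.25,0.2,-1,0.145],[0.6,-0.25,0.2,-1,0.145],[0.6,-0.25,0.2,-1,0.145]]
  ]
}}

```text
time: 2.5
tool_pos: [586.8, 167.0, 216.3]
ee_rot: [-1.46, -0.686, 0.685]
wrist_force: [0.3, -0.1, -1.0]
gripper_width: 54.8
```

```bash
python3 - <<'E'
from h import *
T=tool();print(T.round(3)); print(arm.observe()["joint_pos"].round(3))
C=cam("wrist"); im=shot("wrist"); 
for q in("key","camera"):
    print(q,[(round(d["conf"],2),np.round(d["extent"]).tolist()) for d in models.spot_in("wrist",q)][:3])
hsv=cv2.cvtColor(im,cv2.COLOR_BGR2HSV); m=((hsv[...,0]<8)|(hsv[...,0]>172))&(hsv[...,1]>150)&(hsv[...,2]>70)
n,l,st,ce=cv2.connectedComponentsWithStats(m.astype(np.uint8)); print(st[1:][st[1:,4]>60],ce[1:][st[1:,4]>60])
cv2.imwrite("pics/w1.png",im)
for uv in((205,212),): print(onplane("top",uv,95))
# stand corners, top
c=[np.array(p)/2.3+160 for p in((77,70),(278,115),(260,192),(57,148))]
P=np.array([onplane("top",p,30) for p in c]); print(P.round(),P.mean(0))
E
```

```text
[[ 6.39000e-01  1.00000e-03 -7.70000e-01  5.86795e+02]
 [ 7.70000e-01  0.00000e+00  6.39000e-01  1.66967e+02]
 [ 1.00000e-03 -1.00000e+00 -0.00000e+00  2.16305e+02]
 [ 0.00000e+00  0.00000e+00  0.00000e+00  1.00000e+00]]
[ 0.152  0.521  1.321  0.     1.299 -0.727]
key [(0.8, [328.0, 254.0, 37.0, 74.0])]
camera [(0.73, [526.0, 150.0, 110.0, 117.0])]
[[319 219  22  57 775]] [[328.99225806 247.11096774]]
[626.82537648 293.53320463  95.        ]
[[700. 350.  30.]
 [644.  88.  30.]
 [545. 109.  30.]
 [599. 372.  30.]] [621.86804486 229.81927572  30.        ]
```

View pics/w1.png

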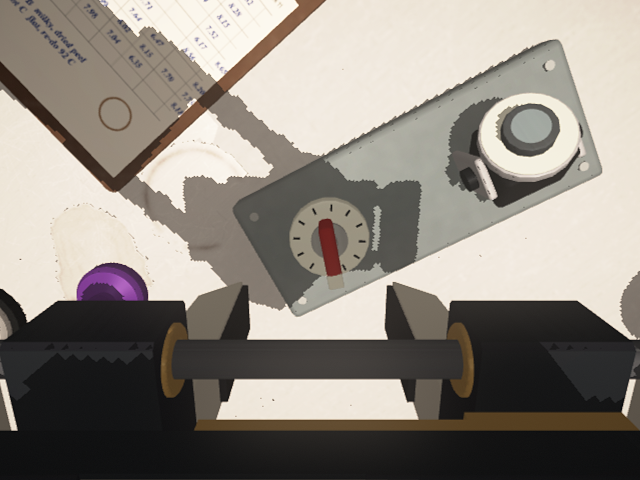

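The wrist view (w1) shows the wing running from (326,220) to its white end at (335,287), on a dial centred near (329,237). The camera is at (527,140). The stand's corners are at (558,41), (602,172), (297,316) and (235,208).

```bash
python3 - <<'E'
from h import *
C=cam("wrist"); w=lambda u,v,z:onplane("wrist",(u,v),z,C)
a,b=w(326,221,88),w(335,287,88); print("wing",a.round(),b.round(),(a+b)/2,np.linalg.norm(b-a),np.degrees(np.arctan2(*(b-a)[1::-1])))
print("dial",w(329,237,43).round(1))
P=np.array([w(*p,30) for p in((558,41),(602,172),(297,316),(235,208))]); print(P.round(),P.mean(0).round(1))
yv=(P[0]+P[1]-P[2]-P[3]); print("stand yaw(y)",np.degrees(np.arctan2(yv[1],yv[0])), np.linalg.norm(yv)/2)
print("lens",w(529,130,95).round(1))
T=tool()
for n,p in(("wing",(a+b)/2),("dial",w(329,237,43))): print(n,"tool delta",(T[:3,:3].T@(p-T[:3,3])).round(1))
print("tool x ang",np.degrees(np.arctan2(T[1,0],T[0,0])))
E
```

```text
wing [585. 175.  88.] [625. 151.  88.] [604.9765272  163.11665308  88.        ] 46.398298244638646 -31.79281217295046
dial [606.2 162.3  43. ]
[[601. 373.  30.]
 [702. 352.  30.]
 [646.  96.  30.]
 [545. 119.  30.]] [623.2 234.9  30. ]
stand yaw(y) 77.66700180108442 261.14971337320867
lens [617.2 303.6  95. ]
wing tool delta [  8.6 128.3 -16. ]
dial tool delta [  8.7 173.3 -17.5]
tool x ang 50.287919408197446
```

Request:
{"method": "apply_moves", "body": {
  "steps": [
    [[0.6,0.058,0.5,-0.11,-0.088],[0.6,0.058,0.5,-0.11,-0.088],[0.6,0.058,0.935,-0.11,-0.088],[0.6,0.058,0.935,-0.11,-0.088],[0,0.058,0.935,-0.11,-0.088],[0,0.058,0.935,-0.11,-0.088],[0,0.058,0.935,-0.11,-0.088],[0,0.058,0.935,-0.11,-0.088],[0,0.058,0.935,-0.11,-0.088]]
  ],
  "newtons": 30
}}

```text
time: 3.78
tool_pos: [606.3, 162.6, 76.0]
ee_rot: [-1.422, -0.792, 0.788]
wrist_force: [-0.9, 0.4, -0.2]
gripper_width: 10.2
```

Gripped at 10.2 mm, which matches the wing's thickness, with almost no side force. Now winding.

Request:
{"method": "apply_moves", "body": {
  "steps": [
    [[0,0,0,0,0.11],[0,0,0,0,0.22],[0,0,0,0,0.33],[0,0,0,0,0.44],[0,0,0,0,0.55],[0,0,0,0,0.66],[0,0,0,0,0.77],[0,0,0,0,0.88],[0,0,0,0,0.95],[0,0,0,0,0.95]]
  ]
}}

```text
time: 5.03
tool_pos: [607.9, 163.0, 76.1]
ee_rot: [-1.535, 0.372, -0.379]
wrist_force: [6.3, 3.9, -2.6]
gripper_width: 10.3
```

```bash
python3 - <<'E'
from h import *
s=arm.observe();T=tool();print(s["joint_pos"].round(2),s["wrist_force"].round(1),s["moment"].round(3),np.degrees(np.arctan2(T[1,0],T[0,0])),s["gripper_width"])
E
```

```text
[0.14 0.69 1.43 0.   1.02 0.62] [ 6.3  3.9 -2.6] [ 0.6   -0.967  0.011] -27.44685502143211 10.295086785607854
```

Request:
{"method": "apply_moves", "body": {
  "steps": [
    [[0,0,0,0,0.11],[0,0,0,0,0.22],[0,0,0,0,0.33],[0,0,0,0,0.44],[0,0,0,0,0.55],[0,0,0,0,0.66],[0,0,0,0,0.77],[0,0,0,0,0.86],[0,0,0,0,0.92],[0,0,0,0,0.97],[0,0,0,0,0.97]]
  ]
}}

```text
time: 6.4
tool_pos: [608.4, 161.4, 76.1]
ee_rot: [-0.968, 1.515, -1.521]
wrist_force: [9.0, -0.9, -3.3]
gripper_width: 10.6
```

```bash
python3 - <<'E'
from h import *
s=arm.observe();T=tool();print(T[:3,3],s["joint_pos"].round(2),s["wrist_force"].round(1),s["moment"].round(3),np.degrees(np.arctan2(T[1,0],T[0,0])),s["gripper_width"])
E
```

```text
[608.38995675 161.4261936   76.06971811] [ 0.14  0.69  1.43 -0.    1.02  2.14] [ 9.  -0.9 -3.3] [-0.361 -1.109  0.209] -114.71141602056905 10.597006434814311
```

Request:
{"method": "apply_moves", "body": {
  "steps": [
    [[0.6,0,0,0,0.97],[0.6,0,0,0,0.97],[0.6,0,0,0,0.97],[0.6,0,-0.4,0,0.9],[0.6,0,-0.8,0,0.8],[0.6,0,-1,0,0.7],[0.6,0,-1,0,0.6],[0.6,0,-1,0,0.5]]
  ]
}}

```text
time: 7.4
tool_pos: [605.7, 163.2, 226.3]
ee_rot: [-0.367, 2.025, -2.024]
wrist_force: [0.1, 0.1, -0.8]
gripper_width: 55.3
```

```bash
python3 - <<'E'
from h import *
T=tool();print(T.round(3)); s=arm.observe(); print(s["joint_pos"].round(2),s["wrist_force"])
cv2.imwrite("pics/w2.png",shot("wrist"))
E
```

```text
[[-9.36000e-01  1.00000e-03  3.52000e-01  6.05730e+02]
 [-3.52000e-01  1.00000e-03 -9.36000e-01  1.63157e+02]
 [-1.00000e-03 -1.00000e+00 -0.00000e+00  2.26271e+02]
 [ 0.00000e+00  0.00000e+00  0.00000e+00  1.00000e+00]]
[0.14 0.55 1.25 0.   1.34 2.92] [ 0.09663841  0.12729327 -0.76913187]
```

View pics/w2.png

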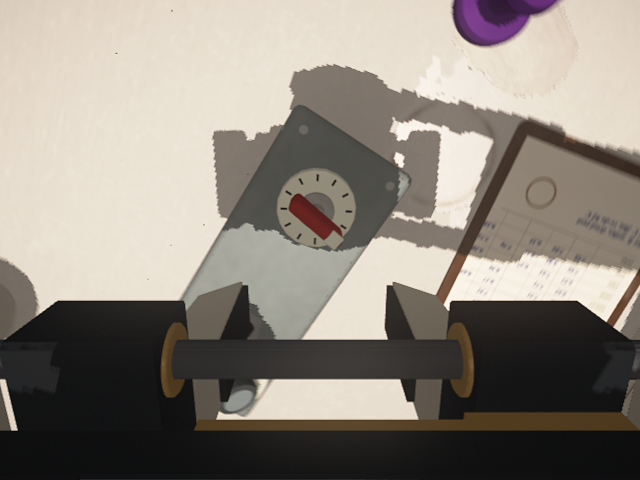

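The wrist view (w2) shows the wing pointing to the front-right, with its white end at (335,240). That fits about half a turn from the start. I'll work out its angle from the picture and move over to the tamper.

```bash
python3 - <<'E'
from h import *
C=cam("wrist"); w=lambda u,v,z:onplane("wrist",(u,v),z,C)
a,b=w(295,201,88),w(338,243,88); ang=np.degrees(np.arctan2(*(b-a)[1::-1])); print("wing",ang,"key",np.radians((-12.3-ang)%360),np.linalg.norm(b-a))
print("clip",w(525,122,5).round(),w(440,308,5).round(),"stand corner",w(300,105,30).round(),w(410,180,30).round(),w(182,305,30).round())
E
```

```text
wing 155.78684115462846 key 3.3495164997546123 40.72170144387614
clip [472.  40.   5.] [464. 214.   5.] stand corner [646.  93.  30.] [546. 115.  30.] [683. 283.  30.]
```

Request:
{"method": "apply_moves", "body": {
  "steps": [
    [[1,0.775,0,0.79,-0.11],[1,0.775,0,0.79,-0.22],[1,0.775,0,0.79,-0.33],[1,0.775,0,0.79,-0.44],[1,0.775,0,0.79,-0.55],[1,0.775,0,0.79,-0.634],[1,0.775,0,0.79,-0.634]]
  ]
}}

```text
time: 8.32
tool_pos: [537.7, 10.3, 225.4]
ee_rot: [-1.095, 1.372, -1.372]
wrist_force: [0.3, -0.2, 0.3]
gripper_width: 92.0
```

Request:
{"method": "apply_moves", "body": {
  "steps": [
    [[1,0.98,0,-0.2,0],[1,0.98,0,-0.2,0],[1,0.98,0,-0.2,0],[1,0.98,0,-0.2,0]]
  ]
}}

```text
time: 8.82
tool_pos: [475.9, -127.8, 225.5]
ee_rot: [-1.093, 1.374, -1.374]
wrist_force: [0.5, 0.7, -0.3]
gripper_width: 91.7
```

```bash
python3 - <<'E'
from h import *
T=tool();print(T.round(3))
C=cam("wrist"); im=shot("wrist"); cv2.imwrite("pics/w3.png",im)
for q in("tamper","tamper_seat"):
    for d in models.regions_of("wrist",q)[:3]: print(q,round(d["conf"],2),np.round(d["extent"]).tolist())
E
```

```text
[[-2.25000e-01 -0.00000e+00  9.74000e-01  4.75915e+02]
 [-9.74000e-01  0.00000e+00 -2.25000e-01 -1.27796e+02]
 [-0.00000e+00 -1.00000e+00 -0.00000e+00  2.25530e+02]
 [ 0.00000e+00  0.00000e+00  0.00000e+00  1.00000e+00]]
tamper 0.57 [329.0, 203.0, 71.0, 82.0]
tamper 0.56 [168.0, 166.0, 101.0, 78.0]
tamper_seat 0.89 [329.0, 196.0, 97.0, 91.0]
```

View pics/w3.png

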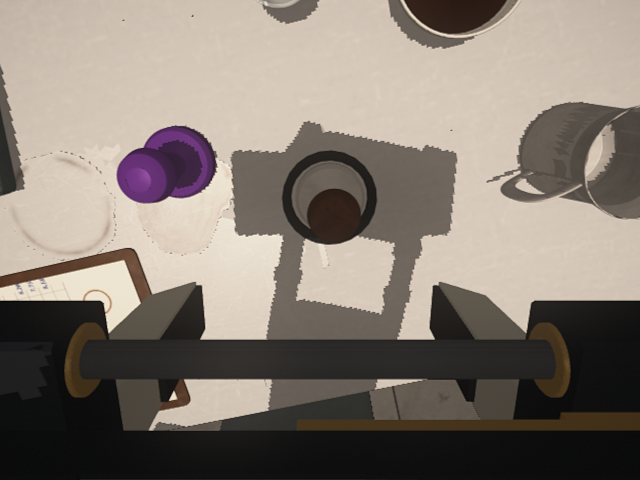

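The wrist view (w3) shows the ring centred at (330,197) with the brown bulb at (334,216) inside it. The purple look-alike is to the left at (165,165).

```bash
python3 - <<'E'
from h import *
C=cam("wrist"); T=tool()
for n,uv,z in(("ring",(329.5,197),12),("bulb",(334,216),70)):
    p=onplane("wrist",uv,z,C); print(n,p.round(1),(T[:3,:3].T@(p-T[:3,3])).round(1))
E
```

```text
ring [ 479.8 -137.7   12. ] [ 11.2 213.5   5.5]
bulb [ 477.7 -138.8   70. ] [ 12.7 155.5   3.7]
```

Request:
{"method": "apply_moves", "body": {
  "steps": [
    [[1,0.078,0.3,0.03,0],[1,0.078,0.65,0.03,0],[1,0.078,0.95,0.03,0],[1,0.078,1,0.03,0]]
  ]
}}

```text
time: 9.48
tool_pos: [477.1, -136.9, 73.0]
ee_rot: [-1.1, 1.374, -1.365]
wrist_force: [0.6, 0.9, 0.7]
gripper_width: 91.5
```

Request:
{"method": "apply_moves", "body": {
  "steps": [
    [[1,0,0.1,0,0],[0,0,0.1,0,0],[0,0,0.1,0,0],[0,0,0.1,0,0],[0,0,0.1,0,0],[0,0,0.1,0,0],[0,0,0.1,0,0]]
  ],
  "newtons": 25
}}

```text
time: 10.35
tool_pos: [478.4, -138.9, 60.6]
ee_rot: [-1.097, 1.369, -1.37]
wrist_force: [0.2, -1.7, 1.3]
gripper_width: 36.2
```

Request:
{"method": "apply_moves", "body": {
  "steps": [
    [[0,0,-0.1,0,0],[0,0,-0.3,0,0],[0,0,-0.6,0,0],[0,0,-0.9,0,0],[0,0,-1,0,0],[0,0,-1,0,0],[0,0,-1,0,0]]
  ],
  "newtons": 25
}}

```text
time: 11.22
tool_pos: [477.5, -138.5, 209.6]
ee_rot: [-1.098, 1.372, -1.368]
wrist_force: [0.2, 0.2, -4.7]
gripper_width: 35.6
```

Request:
{"method": "apply_moves", "body": {
  "steps": [
    [[0,-0.2,0,0,0],[0,-0.5,0,0,0],[0,-0.8,0,0,0],[0,-1,0,0,0]]
  ]
}}

```text
time: 11.72
tool_pos: [510.5, 9.5, 209.0]
ee_rot: [-1.099, 1.371, -1.367]
wrist_force: [0.5, -0.7, -4.3]
gripper_width: 35.8
```

Request:
{"method": "apply_moves", "body": {
  "steps": [
    [[0,-0.3,0,-0.05,0],[0,-0.6,0,-0.1,0],[0,-0.9,0,-0.1,0],[0,-1,0.3,-0.1,0],[0,-1,0.5,-0.1,0],[0,-1,0.5,-0.1,0]]
  ]
}}

```text
time: 12.48
tool_pos: [526.7, 157.1, 132.0]
ee_rot: [-1.105, 1.375, -1.367]
wrist_force: [-1.0, 0.2, -3.7]
gripper_width: 35.7
```

```bash
python3 - <<'E'
from h import *
T=tool();s=arm.observe();print(T.round(3),s["wrist_force"].round(2),s["moment"].round(3),s["gripper_width"])
y=-12.3*np.pi/180;v=np.array([np.cos(y),np.sin(y),0]);u=np.array([-v[1],v[0],0])
for th in(0,.1,.2,.3,.4,.5,.6,.65):
    p=v*(505-20*np.cos(th)-60*np.sin(th))+u*270+[0,0,30.5-20*np.sin(th)+60*np.cos(th)]
    print(th,p.round(1),(T[:3,:3].T@(p-T[:3,3])).round(1),(T[:3,:3].T@(p-T[:3,3])/150).round(3))
E
```

```text
[[-2.18000e-01 -8.00000e-03  9.76000e-01  5.26739e+02]
 [-9.76000e-01 -1.00000e-03 -2.18000e-01  1.57123e+02]
 [ 3.00000e-03 -1.00000e+00 -8.00000e-03  1.32008e+02]
 [ 0.00000e+00  0.00000e+00  0.00000e+00  1.00000e+00]] [-1.01  0.23 -3.71] [0.061 0.356 0.026] 35.66732681452793
0 [531.4 160.5  90.5] [-4.4 41.5  4.1] [-0.029  0.276  0.028]
0.1 [525.6 161.7  88.2] [-4.4 43.8 -1.7] [-0.029  0.292 -0.012]
0.2 [520.1 162.9  85.3] [-4.4 46.7 -7.3] [-0.029  0.311 -0.049]
0.3 [514.9 164.1  81.9] [ -4.4  50.2 -12.6] [-0.029  0.335 -0.084]
0.4 [510.1 165.1  78. ] [ -4.3  54.2 -17.6] [-0.029  0.361 -0.117]
0.5 [505.7 166.1  73.6] [ -4.3  58.6 -22.1] [-0.029  0.391 -0.147]
0.6 [501.7 167.   68.7] [ -4.3  63.5 -26.1] [-0.029  0.423 -0.174]
0.65 [499.9 167.3  66.2] [ -4.3  66.1 -27.9] [-0.029  0.44  -0.186]
```

Request:
{"method": "apply_moves", "body": {
  "steps": [
    [[0,-0.029,0.1,0.028,0],[0,-0.029,0.2,0.028,0],[0,-0.029,0.25,0.028,0],[0,-0.029,0.275,0.028,0],[0,-0.029,0.275,0.028,0]]
  ],
  "newtons": 10
}}

```text
time: 13.1
tool_pos: [534.3, 160.5, 94.2]
ee_rot: [-1.097, 1.37, -1.37]
wrist_force: [-0.4, 0.2, -4.5]
gripper_width: 36.3
```

Request:
{"method": "apply_moves", "body": {
  "steps": [
    [[0,0,0.025,-0.019,0],[0,0,0.03,-0.019,0],[0,0,0.045,-0.059,0],[0,0,0.063,-0.096,0],[0,0,0.063,-0.096,0]]
  ],
  "newtons": 10
}}

```text
time: 13.72
tool_pos: [519.3, 164.1, 85.1]
ee_rot: [-1.098, 1.37, -1.369]
wrist_force: [-4.2, 0.7, 6.1]
gripper_width: 36.3
```

```bash
python3 - <<'E'
from h import *
s=arm.observe();print(s["wrist_force"].round(2),s["moment"].round(3),tool()[:3,3])
im=shot("scene"); cv2.imwrite("pics/s2.png",cv2.resize(im[150:290,190:350],None,fx=4.5,fy=4.2,interpolation=3))
E
```

```text
[-4.22  0.74  6.11] [ 0.06   0.801 -0.044] [519.32605916 164.06302614  85.10655747]
```

View pics/s2.png

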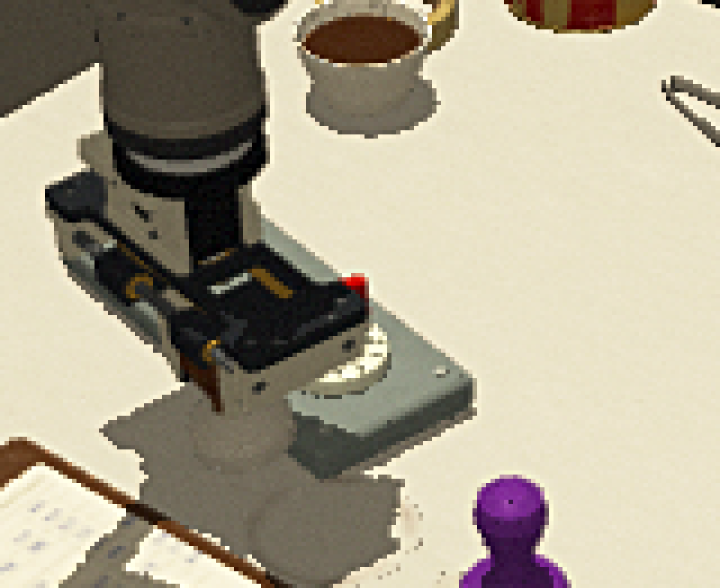

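The scene crop (s2) shows the gripper over the plinth's front edge with the tamper base at about (240,440), resting on the edge. The wrist force confirms edge contact (about 10 N up), so I'll continue the tilt arc.

Request:
{"method": "apply_moves", "body": {
  "steps": [
    [[0,0,0.018,-0.035,0],[0,0,0.025,-0.035,0],[0,0,0.045,-0.068,0],[0,0,0.06,-0.085,0],[0,0,0.075,-0.098,0],[0,0,0.09,-0.112,0],[0,0,0.107,-0.125,0],[0,0,0.124,-0.137,0],[0,0,0.124,-0.137,0]]
  ],
  "newtons": 10
}}

```text
time: 14.9
tool_pos: [497.2, 168.6, 65.7]
ee_rot: [-1.102, 1.374, -1.367]
wrist_force: [-11.0, 2.0, 6.9]
gripper_width: 36.0
```

```bash
python3 - <<'E'
from h import *
s=arm.observe();print(s["wrist_force"].round(2),s["moment"].round(3),tool()[:3,3],s["gripper_width"])
E
```

```text
[-10.96   2.     6.88] [ 0.257  1.749 -0.042] [497.20170832 168.58180435  65.73148735] 36.03883168127082
```

Request:
{"method": "apply_moves", "body": {
  "steps": [
    [[0.5,0,0,0,0],[0.6,0,0,0,0],[0.7,0,0,0,0],[0.7,0,0,0,0],[0.7,0,-0.4,0,0],[0.7,0,-0.8,0,0],[0.7,0,-1,0,0],[0.7,0,-1,0,0]]
  ]
}}

```text
time: 15.9
tool_pos: [501.5, 168.4, 218.8]
ee_rot: [-1.091, 1.366, -1.371]
wrist_force: [-0.5, 0.7, -0.1]
gripper_width: 64.3
```

```bash
python3 - <<'E'
from h import *
s=arm.observe();print(s["wrist_force"].round(2),tool().round(3))
cv2.imwrite("pics/w4.png",shot("wrist"))
E
```

```text
[-0.47  0.69 -0.07] [[-2.18000e-01  6.00000e-03  9.76000e-01  5.01486e+02]
 [-9.76000e-01  1.00000e-03 -2.18000e-01  1.68394e+02]
 [-2.00000e-03 -1.00000e+00  6.00000e-03  2.18790e+02]
 [ 0.00000e+00  0.00000e+00  0.00000e+00  1.00000e+00]]
```

View pics/w4.png

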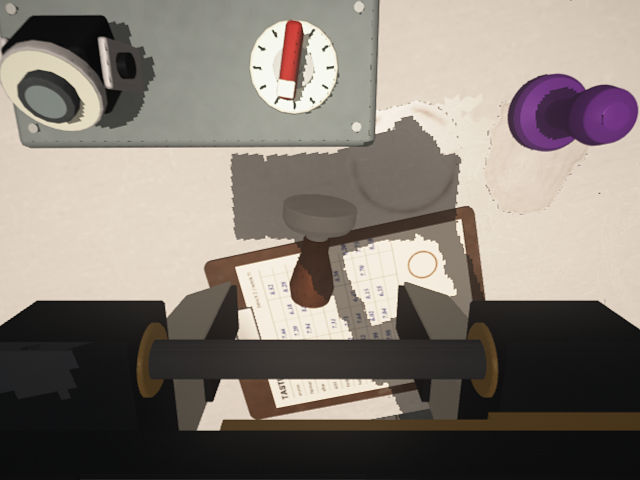

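The wrist view (w4) shows the tamper has tipped over. It lies on its side in front of the plinth, with the base at about (320,215) and the bulb at (312,285) pointing toward the robot. The key still looks fully wound, and nothing else moved.

I can pick it up from here. With a loose jaw, lifting lets the heavy base swing down, and the height at which its rim drags on the bench sets the tilt.

```bash
python3 - <<'E'
from h import *
C=cam("wrist"); T=tool()
for d in models.regions_of("wrist","tamper")[:3]:
    print(round(d["conf"],2),np.round(d["extent"]).tolist())
P={}
for n,uv,z in(("base",(320,210),31),("top",(311,306),20),("bulb",(312,284),22)):
    P[n]=onplane("wrist",uv,z,C); print(n,P[n].round(1),(T[:3,:3].T@(P[n]-T[:3,3])).round(1))
d=P["top"]-P["base"];print(np.linalg.norm(d),np.degrees(np.arctan2(d[1],d[0])))
g=P["base"]+d/np.linalg.norm(d)*60; print(g,(T[:3,:3].T@(g-T[:3,3])).round(1))
E
```

```text
0.85 [319.0, 253.0, 75.0, 112.0]
0.82 [571.0, 114.0, 129.0, 77.0]
base [501.  165.1  31. ] [  3.  185.8   0.9]
top [417.8 191.3  20. ] [ -4.3 196.6 -86.1]
bulb [438.3 185.7  22. ] [ -3.4 194.7 -64.9]
87.96705832625635 162.53271775961383
[444.22785511 182.95182657  23.49719142] [ -2.  193.2 -58.4]
```

Request:
{"method": "apply_moves", "body": {
  "steps": [
    [[0.7,-0.013,0.2,-0.39,0.055],[0.7,-0.013,0.5,-0.39,0.055],[0.7,-0.013,0.8,-0.39,0.055],[0.7,-0.013,0.9,-0.39,0.055],[0.7,-0.013,0.9,-0.39,0.055]]
  ]
}}

```text
time: 16.62
tool_pos: [441.7, 182.4, 78.8]
ee_rot: [-1.054, 1.435, -1.431]
wrist_force: [-1.1, -0.2, -0.4]
gripper_width: 64.2
```

Request:
{"method": "apply_moves", "body": {
  "steps": [
    [[0.7,0,0.2,0,0],[0.7,0,0.37,0,0],[0.7,0,0.37,0,0],[0,0,0.37,0,0],[0,0,0.37,0,0],[0,0,0.37,0,0],[0,0,0.37,0,0]]
  ],
  "newtons": 8
}}

```text
time: 17.5
tool_pos: [444.1, 183.1, 26.4]
ee_rot: [-1.047, 1.43, -1.431]
wrist_force: [-1.2, 2.4, 4.5]
gripper_width: 36.5
```

Request:
{"method": "apply_moves", "body": {
  "steps": [
    [[0,0,-0.03,0,0],[0,0,-0.07,0,0],[0,0,-0.11,0,0],[0,0,-0.15,0,0],[0,0,-0.18,0,0],[0,0,-0.21,0,0],[0,0,-0.23,0,0],[0,0,-0.25,0,0],[0,0,-0.25,0,0],[0,0,-0.25,0,0]]
  ],
  "newtons": 6
}}

```text
time: 18.75
tool_pos: [443.1, 182.9, 63.1]
ee_rot: [-1.049, 1.432, -1.431]
wrist_force: [-1.7, -1.2, 0.6]
gripper_width: 36.8
```

```bash
python3 - <<'E'
from h import *
s=arm.observe();print(s["wrist_force"].round(2),s["moment"].round(3),tool()[:3,3])
im=shot("wrist"); a=im[100:420,150:490]; sc=shot("scene")[170:300,200:340]
cv2.imwrite("pics/w5.png",np.hstack([a,cv2.resize(sc,(344,320),interpolation=3)]))
E
```

```text
[-1.7  -1.16  0.6 ] [ 0.039  0.297 -0.006] [443.14035231 182.9489162   63.10442608]
```

View pics/w5.png

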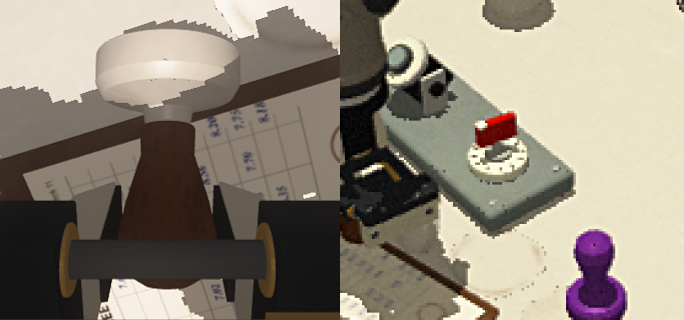

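The composite (w5) shows the base at about (168,70) in the wrist crop and the bulb between the fingers. The key and camera are undisturbed. The bench still carries the weight (Fz about 0), so the rim is dragging as planned. I'll fit the tilt from the base outline.

```bash
cat >> h.py <<'E'
def rims(th,d,T,C,off=3,lat=0,R=29,Ds=(0,22),lean=0):
    """image points of the base rims; tamper tilted th in tool y-z plane (grip end toward -z tool)"""
    a=np.cross([1,0,0],[0,0,1]); ax=np.array([0,-np.cos(th),-np.sin(th)])   # underside->grip, tool frame
    e1=np.array([1.,0,0]); e2=np.cross(ax,e1); piv=np.array([lat,off,0.]); out=[]
    for D in Ds:
        c=piv+ax*(D-d)
        for f in np.linspace(0,2*np.pi,60): out.append((T[:3,:3]@(c+R*(np.cos(f)*e1+np.sin(f)*e2))+T[:3,3]))
    K,Rr,t=C; p=(K@(Rr@np.array(out).T+t[:,None])).T; return p[:,:2]/p[:,2:],np.array(out)
def fit(box,off=3):
    from scipy.optimize import least_squares
    T=tool();C=cam("wrist")
    def bb(x):
        p,_=rims(x[0],x[1],T,C,off,x[2]); return np.r_[p.min(0),p.max(0)]
    best=min((least_squares(lambda x:np.r_[bb(x)-box,(x[1]-60)/3.],[t0,60,0]) for t0 in(.2,.6,1.,1.4)),key=lambda r:r.cost)
    _,w=rims(best.x[0],best.x[1],T,C,off,best.x[2]); return best.x,best.fun,w[:,2].min()
E
python3 - <<'E'
from h import *
for off in (0,3,6): print(off,*fit(np.array([247,128,391,211]),off))
E
```

```text
0 [ 1.2387733  66.28764937  1.27765508] [-8.66995081 -2.88806473  8.58837633  4.26051573  2.09588312] 14.029818470510463
3 [ 1.23781143 65.97289745  1.29812369] [-7.14770098 -2.29084083  7.08167348  3.40349143  1.99096582] 11.081766091253975
6 [ 1.23617379 65.65852418  1.31861109] [-5.66744856 -1.74051932  5.61602387  2.62149167  1.88617473] 8.09874190771147
```

Request:
{"method": "apply_moves", "body": {
  "steps": [
    [[0,0,0,0,0],[0,0,0,0,0],[0,0,0,0,0],[0,0,-0.1,0,0],[0,0,-0.2,0,0],[0,0,-0.3,0,0],[0,0,-0.3,0,0],[0,0,-0.3,0,0]]
  ],
  "newtons": 40
}}

```text
time: 19.85
tool_pos: [443.1, 182.7, 107.5]
ee_rot: [-1.049, 1.432, -1.431]
wrist_force: [-0.4, 0.5, -4.2]
gripper_width: 35.3
```

```bash
python3 - <<'E'
from h import *
s=arm.observe();print(s["wrist_force"].round(2),s["moment"].round(3),tool()[:3,3],s["gripper_width"])
im=shot("wrist"); cv2.imwrite("pics/w6.png",im)
m=[d for d in models.regions_of("wrist","tamper")][:2]
for d in m: print(d["conf"],d["extent"])
r=m[0]["region"]; 
for row in range(100,420,12):
    c=np.where(r[row])[0]; print(row,(c.min(),c.max(),len(c)) if len(c) else None)
E
```

```text
[-0.37  0.5  -4.2 ] [0.026 0.38  0.051] [443.14349179 182.69213387 107.49467615] 35.26636245321192
0.87 [623.2, 11.9, 30.1, 19.4]
0.6 [316.8, 260.9, 135.3, 253.6]
100 None
112 None
124 None
136 None
148 None
160 None
172 None
184 None
196 None
208 None
220 None
232 None
244 None
256 None
268 None
280 None
292 None
304 None
316 None
328 None
340 None
352 None
364 None
376 None
388 None
400 None
412 None
```

View pics/w6.png

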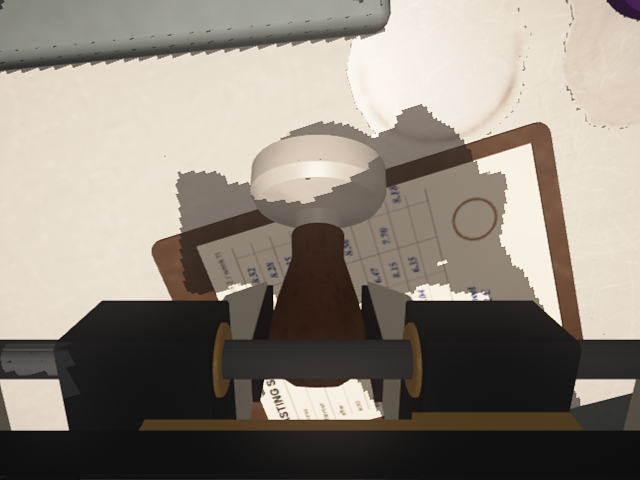

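The wrist view (w6) shows the tamper held in the air and still tilted, with the base outline at about cols 250–387, rows 135–227. So 40 N does hold the tilt. I'll fit the angle.

```bash
python3 - <<'E'
from h import *
for off in (3,8,13,18): print(off,*[np.round(x,2) for x in fit(np.array([250,135,387,227]),off)])
T=tool();x=[T[:3,0]];print(np.degrees(np.arctan2(T[1,0],T[0,0])))
E
```

```text
3 [ 1.1  63.28  1.15] [-7.95 -3.2   7.88  3.78  1.09] 49.95
8 [ 1.1  62.62  1.18] [-5.69 -2.18  5.64  2.56  0.87] 45.07
13 [ 1.09 61.97  1.21] [-3.53 -1.29  3.5   1.5   0.66] 40.09
18 [ 1.09 61.34  1.23] [-1.46 -0.49  1.45  0.59  0.45] 35.06
-107.56946462447304
```

Request:
{"method": "apply_moves", "body": {
  "steps": [
    [[0,-0.018,0.07,0.2,-0.0585],[0,-0.037,0.137,0.38,-0.0585],[0,-0.037,0.137,0.398,-0.0585],[0,-0.037,0.137,0.398,-0.0585]]
  ],
  "newtons": 20
}}

```text
time: 20.45
tool_pos: [501.1, 170.1, 87.1]
ee_rot: [-1.102, 1.367, -1.365]
wrist_force: [-1.7, 0.8, -5.2]
gripper_width: 35.8
```

```bash
python3 - <<'E'
from h import *
s=arm.observe();T=tool();p=T[:3,3];y=np.radians(-12.3)
print(p,"dot v",p@[np.cos(y),np.sin(y),0],s["wrist_force"].round(2),np.degrees(np.arctan2(T[1,0],T[0,0])))
E
```

```text
[501.07780135 170.10369923  87.13345082] dot v 453.33859150571584 [-1.66  0.75 -5.23] -102.31726540857863
```

Next I push slowly toward the plinth wall, from 453 to 494 along the stand's x axis (41 mm).

Request:
{"method": "apply_moves", "body": {
  "steps": [
    [[0,0,0,0.03,0],[0,0,0,0.06,0],[0,0,0,0.09,0],[0,0,0,0.115,0],[0,0,0,0.14,0],[0,0,0,0.165,0],[0,0,0,0.165,0]]
  ]
}}

```text
time: 21.32
tool_pos: [526.4, 164.8, 87.5]
ee_rot: [-1.1, 1.366, -1.366]
wrist_force: [-0.4, 0.4, -4.1]
gripper_width: 35.8
```

```bash
cat >> h.py <<'E'
def tilt(off=15):
    im=shot("wrist")
    R=[d for d in models.regions_of("wrist","tamper") if abs(d["extent"][0]-318)<60]
    if not R: print("none"); return
    r=R[0]["region"]; rows=[(y,np.where(r[y])[0]) for y in range(480) if r[y].sum()>3]
    W=np.array([(y,c.min(),c.max()) for y,c in rows]); wid=W[:,2]-W[:,1]; k=wid.argmax()
    e=k
    while e+1<len(W) and wid[e]>0.55*wid[k]: e+=1
    box=np.array([W[:e,1].min(),W[0,0],W[:e,2].max(),W[e,0]]); print("conf",R[0]["conf"],"box",box,"ext",R[0]["extent"])
    print(*[np.round(x,2) for x in fit(box,off)]); return im
E
python3 - <<'E'
from h import *
cv2.imwrite("pics/w7.png",tilt())
E
```

```text
conf 0.55 box [262 219 374 379] ext [316.9, 308.4, 117.0, 175.7]
[-0.2  38.8   1.07] [-10.8   11.3   10.82 -13.38  -7.07] 28.7
```

```bash
python3 - <<'E'
from h import *
T=tool();C=cam("wrist")
for th in np.arange(0,1.2,.15):
    p,w=rims(th,62,T,C,15,1.2); print(round(th,2),p.min(0).round(),p.max(0).round(),w[:,2].min().round(1))
E
```

```text
0.0 [258. 205.] [378. 327.] 10.4
0.15 [258. 190.] [379. 312.] 6.8
0.3 [257. 175.] [380. 298.] 4.7
0.45 [255. 163.] [381. 283.] 4.0
0.6 [254. 151.] [383. 269.] 4.9
0.75 [252. 142.] [384. 256.] 7.3
0.9 [250. 136.] [387. 243.] 11.2
1.05 [248. 133.] [389. 231.] 16.4
```

View pics/w7.png

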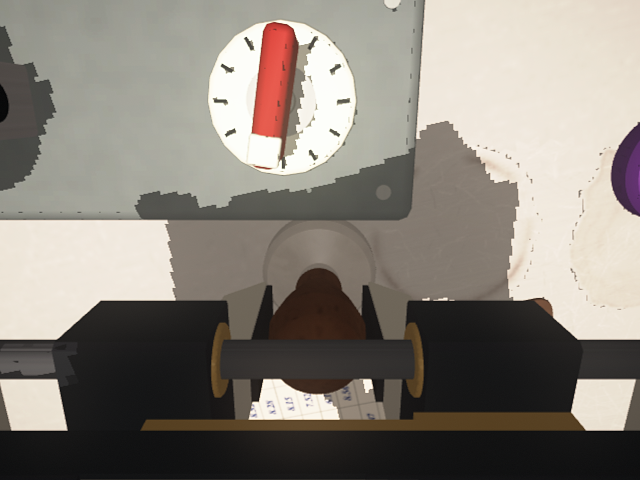

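The wrist view (w7) shows the tamper hanging nearly upright, with the base at about (318,270) just touching the plinth front. So it sagged at 20 N, though it had held at 40 N. I'll stand it on the bench, regrip it cleanly, redo the edge tilt with a firmer grip, and clamp at 60 N before lifting.

Request:
{"method": "apply_moves", "body": {
  "steps": [
    [[0,0,0,-0.07,0],[0,0,0,-0.14,0],[0,0,0.05,-0.14,0],[0,0,0.1,-0.14,0],[0,0,0.14,-0.14,0],[0,0,0.14,-0.14,0]]
  ],
  "newtons": 10
}}

```text
time: 22.18
tool_pos: [508.3, 169.7, 68.3]
ee_rot: [-1.094, 1.362, -1.367]
wrist_force: [1.8, -0.2, 6.8]
gripper_width: 36.1
```

Request:
{"method": "apply_moves", "body": {
  "steps": [
    [[0.6,0,0,0,0],[0.7,0,0,0,0],[0.7,0,0.03,0,0],[0.7,0,0.03,0,0],[0,0,0.03,0,0],[0,0,0.03,0,0],[0,0,0.03,0,0],[0,0,0.03,0,0]]
  ],
  "newtons": 40
}}

```text
time: 23.18
tool_pos: [505.9, 169.5, 62.2]
ee_rot: [-1.099, 1.366, -1.366]
wrist_force: [0.8, 1.2, 0.2]
gripper_width: 35.3
```

```bash
python3 - <<'E'
from h import *
s=arm.observe();T=tool();p=T[:3,3];y=np.radians(-12.3)
print(p,"dot v",p@[np.cos(y),np.sin(y),0],s["wrist_force"].round(2),s["gripper_width"])
C=cam("wrist")
tilt(0)
for th in (-.1,0,.1): p,w=rims(th,60,T,C,0,0); print(round(th,2),p.min(0).round(),p.max(0).round(),w[:,2].min().round(1))
E
```

```text
[505.85123846 169.45380634  62.21352788] dot v 458.14090403851134 [0.77 1.16 0.19] 35.34748950850655
conf 0.84 box [259 227 378 340] ext [319.1, 323.7, 118.7, 195.4]
[-0.14 78.08  1.39] [ 0.39 -3.58 -0.39  3.82  6.03] -19.09
-0.1 [251. 224.] [380. 356.] -0.4
0 [251. 213.] [381. 345.] 2.2
0.1 [250. 202.] [381. 335.] -0.4
```

Request:
{"method": "apply_moves", "body": {
  "steps": [
    [[0,0,-0.15,0,0],[0,0,-0.28,0,0],[0,0,-0.28,0.1,0],[0,0,-0.28,0.193,0],[0,0,-0.23,0.193,0],[0,0,-0.19,0.193,0],[0,0,-0.175,0.152,0],[0,0,-0.153,0.113,0],[0,0,-0.128,0.077,0],[0,0,-0.102,0.043,0]]
  ],
  "newtons": 30
}}

```text
time: 24.52
tool_pos: [509.7, 168.6, 77.9]
ee_rot: [-1.103, 1.368, -1.364]
wrist_force: [-8.5, 1.1, 11.5]
gripper_width: 36.3
```

```bash
python3 - <<'E'
from h import *
s=arm.observe();T=tool();p=T[:3,3];y=np.radians(-12.3)
print(p,"dot v",p@[np.cos(y),np.sin(y),0],s["wrist_force"].round(2),s["gripper_width"])
C=cam("wrist")
cv2.imwrite("pics/w8.png",tilt(0))
for th in (0,.2,.3,.4,.5): p,w=rims(th,62,T,C,0,0,26.5); print(round(th,2),p.min(0).round(),p.max(0).round(),w[:,2].min().round(1))
E
```

```text
[509.65358894 168.58696667  77.8852359 ] dot v 462.0406369374299 [-8.49  1.06 11.47] 36.30019225129185
conf 0.77 box [256 183 383 292] ext [319.4, 301.3, 128.0, 236.4]
[ 0.22 77.99  1.83] [ 2.38 -7.1  -2.37  7.07  6.  ] -5.08
0 [257. 217.] [374. 338.] 15.8
0.2 [256. 196.] [375. 317.] 11.9
0.3 [255. 186.] [376. 307.] 10.9
0.4 [254. 176.] [377. 297.] 10.5
0.5 [253. 168.] [378. 287.] 10.8
```

Request:
{"method": "apply_moves", "body": {
  "steps": [
    [[0,0,0.015,-0.016,0],[0,0,0.03,-0.032,0],[0,0,0.047,-0.046,0],[0,0,0.063,-0.06,0],[0,0,0.084,-0.076,0],[0,0,0.098,-0.085,0],[0,0,0.098,-0.085,0]]
  ],
  "newtons": 30
}}

```text
time: 25.5
tool_pos: [495.7, 171.2, 62.3]
ee_rot: [-1.106, 1.371, -1.362]
wrist_force: [-12.6, 2.3, 10.3]
gripper_width: 35.6
```

Request:
{"method": "apply_moves", "body": {
  "steps": [
    [[0,0,0,0,0],[0,0,0,0,0],[0,0,0,0,0],[0,0,-0.05,-0.05,0],[0,0,-0.2,-0.1,0],[0,0,-0.4,-0.1,0],[0,0,-0.4,-0.1,0],[0,0,-0.4,-0.1,0]]
  ],
  "newtons": 60
}}

```text
time: 26.5
tool_pos: [484.2, 173.7, 121.5]
ee_rot: [-1.101, 1.367, -1.365]
wrist_force: [-0.0, -0.3, -4.8]
gripper_width: 34.8
```

```bash
python3 - <<'E'
from h import *
s=arm.observe();T=tool();p=T[:3,3];y=np.radians(-12.3)
print(p,"dot v",p@[np.cos(y),np.sin(y),0],s["wrist_force"].round(2),s["moment"].round(3),s["gripper_width"])
C=cam("wrist")
cv2.imwrite("pics/w9.png",tilt(0))
for th in (0.3,.4,.5,.6,.7,.8): p,w=rims(th,62,T,C,0,0,26.5); print(round(th,2),p.min(0).round(),p.max(0).round(),w[:,2].min().round(1))
E
```

```text
[484.1816237  173.74321114 121.54357206] dot v 436.0549292785507 [-0.01 -0.32 -4.8 ] [-0.023  0.273 -0.012] 34.79216502463336
conf 0.66 box [253 164 385 273] ext [319.6, 291.6, 132.6, 255.5]
[ 0.44 71.96  1.5 ] [ 1.   -8.68 -0.99  8.08  3.99] 43.76
0.3 [255. 186.] [376. 307.] 54.5
0.4 [254. 176.] [377. 297.] 54.1
0.5 [253. 168.] [378. 287.] 54.4
0.6 [252. 160.] [379. 278.] 55.4
0.7 [251. 153.] [380. 268.] 57.0
0.8 [249. 147.] [382. 259.] 59.3
```

View pics/w9.png

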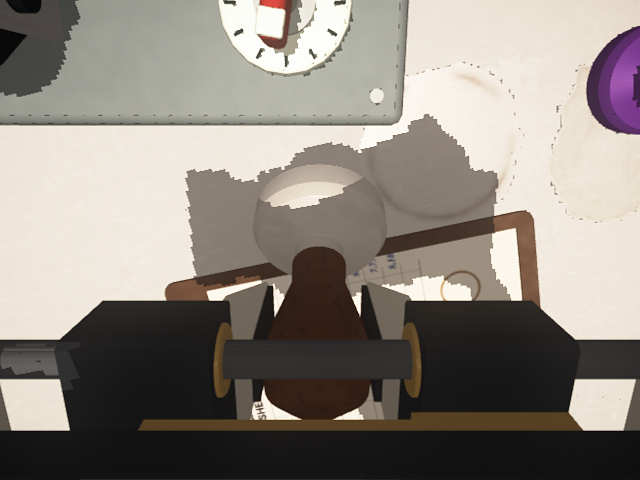

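The wrist view (w9) shows the tamper held clear, tilted toward the robot. The base spans cols 253–386, rows 164–278, which gives a tilt of about 0.55–0.6 rad, and the key mark is unchanged. Now I'll rise and carry it to the view point.

Request:
{"method": "apply_moves", "body": {
  "steps": [
    [[0,0,-0.2,0,0],[0,0,-0.45,0,0],[0,0,-0.7,-0.02,0],[0,0,-0.89,-0.05,0],[0,-0.2,-0.89,-0.05,0],[0,-0.4,-0.89,-0.05,0],[0,-0.6,-0.89,-0.05,0],[0,-0.8,-0.89,-0.05,0],[0,-0.95,-0.89,-0.05,0],[0,-1,-0.89,-0.05,0],[0,-1,-0.89,-0.05,0],[0,-1,-0.89,-0.05,0]]
  ],
  "newtons": 60
}}

```text
time: 28.1
tool_pos: [509.5, 321.1, 256.0]
ee_rot: [-1.1, 1.366, -1.366]
wrist_force: [1.1, 0.4, -4.8]
gripper_width: 34.9
```

```bash
python3 - <<'E'
from h import *
s=arm.observe();T=tool();p=T[:3,3];y=np.radians(-12.3);v=np.array([np.cos(y),np.sin(y),0]);u=np.array([-v[1],v[0],0])
print(p,"v",p@v,"u",p@u,s["wrist_force"].round(2),s["moment"].round(3),s["gripper_width"])
tilt(0)
w=shot("wrist")[110:430,170:470]; sc=shot("scene"); tp=shot("top")
lens=v*536+u*428+[0,0,95]; ax=-v*np.sin(.611)+[0,0,np.cos(.611)]; vp=lens+130*ax
for n,im in(("scene",sc),("top",tp)):
    c=proj(n,lens);d=proj(n,vp);e=proj(n,vp+90*ax);print(n,c,d,e)
    cv2.imwrite(f"pics/{n}9.png",im)
    R=[q for q in models.regions_of(n,"tamper")]
    for q in R[:4]: print(n,round(q["conf"],2),q["extent"])
c=proj("scene",vp).astype(int); a=cv2.resize(sc[c[1]-70:c[1]+70,c[0]-60:c[0]+60],(480,560),interpolation=3)
for X,col in((lens,(0,255,0)),(vp,(255,0,0)),(vp+90*ax,(255,255,0))):
    q=((proj("scene",X)-c+[60,70])*4).astype(int); cv2.circle(a,tuple(int(k) for k in q),4,col,-1)
cv2.imwrite("pics/f1.png",np.hstack([a,cv2.resize(w,(300,560))]))
E
```

```text
[509.47312337 321.14575    255.96006392] v 429.364657308043 u 422.3072900503831 [ 1.05  0.4  -4.81] [0.016 0.248 0.014] 34.874506929870364
conf 0.84 box [252 164 385 272] ext [319.2, 291.9, 135.5, 257.5]
[ 0.8  54.83  1.22] [-7.3  -5.51  7.37  4.25 -1.72] 197.28
scene [223.00648596 193.33086095] [192.20804502 169.49869481] [167.92169663 150.7056562 ]
scene 0.67 [305.1, 282.0, 25.7, 37.6]
scene 0.62 [185.2, 164.5, 31.5, 32.0]
top [201.14970734 216.19531762] [181.36177326 239.03628826] [165.18343882 257.71074211]
top 0.73 [319.1, 248.3, 24.7, 17.7]
top 0.41 [183.1, 235.2, 15.1, 10.4]
```

View pics/f1.png

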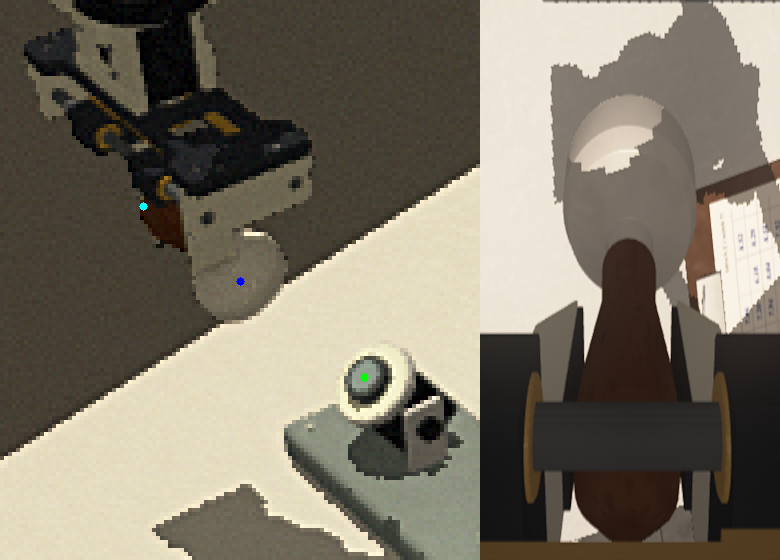

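The check picture (f1) shows the projected lens point right on the real lens. The tamper's underside is an ellipse centred at about (240,277), with the target at (240,282), so they agree within about 3 mm. I'll check the tilt against that ellipse before handing in.

```bash
python3 - <<'E'
from h import *
T=tool();p=T[:3,3];y=np.radians(-12.3);v=np.array([np.cos(y),np.sin(y),0]);u=np.array([-v[1],v[0],0])
vp=v*461.4+u*428+[0,0,201.5]; c=proj("scene",vp).astype(int)
s=cv2.imread("pics/scene9.png")
for th in(.3,.45,.6,.75,.9):
    ax=-v*np.sin(th)+[0,0,np.cos(th)]; e2=np.cross(ax,u); f=p-[0,0,1.5]-61*ax
    ps=np.array([(proj("scene",f+R*(np.cos(a)*u+np.sin(a)*e2))-c+[60,70])*4 for R in(28.5,) for a in np.linspace(0,6.28,60)])
    q=(proj("scene",f)-c+[60,70])*4; top=(proj("scene",f+90*ax)-c+[60,70])*4
    print(th,"box",ps.min(0).round(),ps.max(0).round(),"c",q.round(),"end",top.round(),"face err mm",np.linalg.norm(f-vp).round(1),(f-vp).round(1))
for n in("key",): 
    shot("wrist")
E
```

```text
0.3 box [180. 266.] [271. 337.] c [226. 301.] end [163. 193.] face err mm 15.6 [-14.7  -1.9  -4.8]
0.45 box [195. 252.] [281. 331.] c [238. 291.] end [158. 197.] face err mm 7.6 [-6.4 -3.8 -1.5]
0.6 box [209. 238.] [288. 323.] c [248. 280.] end [152. 203.] face err mm 6.4 [ 1.3 -5.4  3.1]
0.75 box [221. 223.] [294. 313.] c [257. 268.] end [148. 209.] face err mm 13.9 [ 8.3 -7.   8.8]
0.9 box [232. 208.] [298. 301.] c [265. 254.] end [144. 216.] face err mm 22.7 [14.3 -8.3 15.5]
```

Request:
{"method": "apply_moves", "body": {
  "steps": [
    [[0,-0.03,0,0,0],[0,-0.03,0,0,0],[0,-0.03,0,0,0],[0,-0.03,0,0,0],[0,-0.03,0,0,0],[0,-0.03,0,0,0],[0,-0.03,0,0,0],[0,-0.03,0,0,0]]
  ],
  "newtons": 60
}}

```text
time: 29.5
tool_pos: [510.5, 326.4, 256.3]
ee_rot: [-1.1, 1.366, -1.366]
wrist_force: [-0.4, -0.1, -4.3]
gripper_width: 34.9
```

```bash
python3 - <<'E'
from h import *
tilt(0); s=arm.observe(); print(s["tool_pos"],s["wrist_force"].round(2),abs(s["joint_velocities"]).max(),s["gripper_width"])
print(job.job_done())
E
```

```text
conf 0.56 box [254 164 384 272] ext [318.5, 292.1, 130.8, 254.5]
[ 0.4  75.83  1.53] [ 1.47 -8.44 -1.46  8.13  5.28] 175.11
[510.51663025 326.45243613 256.23996268] [-1.11 -0.54 -4.63] 0.0019535070151050727 34.89278569417203
the job is handed in; nothing more can be done
None
```

The timer is wound to its stop, and the tamper is held tilted in front of the camera lens. The job is handed in at about 30 s of the 72 s.

**Key:** I wound it in two strokes. The wrist picture afterwards put it at about 3.35 rad, which is at the stop, and it looked unchanged in later pictures.

**Tamper:** The arm can't tilt the tool, so I tilted the tamper in the fingers by pressing its base on the front edge of the plinth. It took two tries:
- **First try:** when I let go, the tamper tipped over and lay partly on the clipboard.
- **Second try:** I picked it up and stood it on the bench. I regripped it, tilted it again and clamped it at 60 N before lifting.

**Last checks:**
- **Tilt:** comparing the base outline with the scene picture gives about 0.6 rad, against 0.61 wanted. The wrist fit was unreliable, giving 0.4 to 0.8 rad on almost the same outline. The outline itself did not change over the last 3 s, so the grip is not slipping.
- **Position:** the underside centre was an estimated 6 mm from the view point before a last sideways correction of about 5 mm. I did not measure it again after that.
- **Hold:** the arm was at rest, and the wrist carried about 4.5 N, roughly the tamper's weight.
- **Surroundings:** I saw no contact with the camera. The listed bystanders were never near the arm's path, but I did not check their final positions. I also did not check whether the clipboard shifted when the tamper fell on it.

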